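# Touch-dry test on a painted stone

### The job

Test whether the varnish on the largest stone on the drying board is dry: rest your fingertips lightly on the middle of its top for about a second, without shifting or picking it up, and come away. Then press the larger of the timer's two buttons all the way in, let it come back up, and move clear. The other stones and the egg on the board are still wet and must not be touched, the small button must not be pressed, and nothing else on the table should be moved.

Things in the scene. Friction and masses are not known exactly. Their poses are not given: they have to be found in the camera images.
- stone_large: the largest of the three painted grey pebbles on the drying board: oval, 102 x 74 mm (long along its x axis), 34 mm high, hard, about 0.2 to 0.4 kg, loose; nearly flat on top within about 15 mm of the middle, a ring of six small white dots there. Origin at the centre of its underside
- stone_large_top (a point): middle of the top of the large stone, on its surface; touch here, from above (fingertips within 30 mm sideways)
- stone_small: smaller oval painted grey pebble, 66 x 50 mm, 24 mm high, loose, wet: do not touch. Origin at the centre of its underside
- stone_round: small round painted grey pebble, 52 mm across, 21 mm high, loose, wet: do not touch. Origin at the centre of its underside
- egg: brown painted egg standing in a small wooden egg cup (one piece), 46 mm across, 68 mm high, loose, wet: do not touch. Origin at the centre of its underside
- board: fixed plywood drying board, 240 mm along x, 300 mm along y, top at 10 mm, rim 14 mm high; the stones and the egg stand on it, their centres at least about 105 mm apart. Origin at the centre of its underside
- timer: fixed white timer lying flat, 90 mm along x, 120 mm along y, 24 mm high, dark display on its +x half, two round grey push buttons on top in its -x half, 62 mm apart along y: the large one on the -y side, the small one on the +y side. Origin at the centre of its underside
- button_large (a joint): travel of the large push button (34 mm across): its top 46 mm above the table when up, in a 50 mm wide collar 10 mm lower; 0 = up, 0.006 m = all the way in; spring, about 5 N fully in; comes back by itself
- button_large_top (a point): centre of the top face of the large button; moves with it; pressed straight down
- button_small (a joint): travel of the small push button (18 mm across): 0 = up, 0.005 m = all the way in; must not be pressed
- button_small_top (a point): centre of the top face of the small button, 46 mm above the table when up
- pen_cup: white cup of markers, 74 mm across, about 135 mm high over the markers, loose; stands on the other side of the board from the timer. Origin at the centre of its underside
- paint_jar: closed jar, 52 mm across, 62 mm high, loose, on the table beside the board, left or right. Origin at the centre of its underside
- pebble_plain: small unpainted pebble on the table beside the board, on the other side from the jar, 53 x 44 mm, 20 mm high, loose. Origin at the centre of its underside

How it is judged:
By the outcome, as a careful person would: the job done as asked, in the order asked, and still so for the second after the job is handed in, with the robot touching nothing.
It also fails if it takes over 45 s, if anything falls off the work surface, if the arm or the gripper's body presses on something with over 40 N, if the wrist force passes 120 N, or if a joint passes its speed limit or range.

### The arm

A 6-joint arm with a two-finger parallel gripper is mounted at the origin on the work surface. World frame = base frame: x ahead of the robot, y to its left, z up, the work surface at z = 0. Lengths are in m, angles in degrees, forces in N, time in s.
With the tool pointing down it reaches from about 0.25 to 0.8 m from the base axis. Payload 8.5 kg.
Tool frame: the origin (TCP) lies midway between the tips of the shut fingers; the grasp point (between the pads) lies bot.hold_point_z behind it (bot.hold_point_z is the distance from the TCP to the grasp point, in m); z points along the fingers, y is the line along which they close (so a half turn about z gives the same grasp; the last joint's range is limited). The gripper opens to 85 mm and grips with 20 to 120 N. Pads are 22 mm wide; open, the fingers measure 114 mm over their backs; the gripper's body (76 mm by 85 mm) begins 54 mm behind the grasp point. The pads swing forward as they close: fully open they stand 13 mm farther back than shut.
Start: joints at [65.661, 13.648, -0.773, 75.585, 0, 90], TCP at [0.216, 0.478, 0.231] pointing down, gripper open.
Joint ranges: [-152.45, 152.45], [-59.26, 108.67], [-65.41, 83.53], [-104.44, 129.93], [-82.83, 76.93], [-180, 180]. Speed limits (degrees/s): [127.2, 127.2, 159.86, 180, 180, 180].

### API

Orientations are given as a 3x3 rotation matrix whose columns are the frame's x, y, z axes.
In Python, from plant import bot gives the robot as it stands.
- The arm moves only by the shell command python3 -m crank 'ROWS' [OPENING]. ROWS is JSON, a list that holds one entry, the list of rows, each a list of 4 numbers: the shift along the tool's x, y, z in m, then the turn about the tool's z in units of 8 degrees (1.0 is 8 degrees). A call has 1 to 12 rows; each row shifts and turns the commanded pose from where the row before left it, along the tool's axes as they then stand; what a row does not reach is not made up. A row lasts 1/8 s, in which the tool goes at most 62.5 mm and 10.7 degrees, less where a joint would pass 70% of its speed; a pose out of reach is approached as far as the arm can. A call is refused whole if a number of a shift passes 0.0625 or a number of a turn 1, either way. A call with a gripper value outside its range is refused whole. OPENING is the finger opening in m, from 0 to 0.0854, set as the call begins (- or left out, the last holds). The fingers move at their own pace and stop on an object; the grip force is fixed at half the most. Time passes only in rows, so rows that do not move let the fingers close. It gives the time, the measured TCP pose, the force, the opening and the grip force at its end, in the units of the state.
- bot.sense(): the state, without advancing time (a new reading comes with each control period).
- bot.get_image(name): name is "scene" or "top" or "wrist"; returns a dict with "pixels" (400x640x3 uint8, red, green, blue), "range_z" (400x640 float32, m along the optical axis (not along the pixel's ray), 0 where there is no reading), "fx", "fy", "cx", "cy" (pixels), "T" (4x4, takes a point from camera to world coordinates). Camera axes: x right, y down, z forward; pixel columns grow to the right and rows downward; lengths in m; the calibration is good to about 2 mm. A picture is of the moment at which its call begins.
- bot.finish_job(): hands the job in; it is judged then, once.
Trained networks look in a picture, given as the dict that the camera call returned (one of the last four; its "shot" number tells which), for a name from the list of things; names that differ only in an ending like _2 or _b are one class to them, and where a whole thing is asked for, a point or a joint stands for the part that bears it (a point fixed in the world has none). Each returns a list of dicts, best first, with "score" (0 to 1); they miss things now and then, are a little off and sometimes report something else, mostly with a low value. They report only what shows in the picture. A call takes as long as a camera call.
- bot.search_frame(picture, name): "box" ([left, top, width, height] in pixels, round what is visible of it).
- bot.cut_out(picture, name): "mask" (400x640 bool, what is visible of it) and "box" ([left, top, width, height] in pixels, round what is visible of it).
The state is a dict: "time": time; "joint_pos": joint angles; "joint_vel": joint speeds; "tau": joint torques, N m; "tcp_pos": TCP position; "eef_rot": TCP orientation; "force": force on the tool from outside, world axes, zero at the start; "wrist_torque": the same for the moment, N m; "finger_gap": finger opening in m; "gripper_force": force on a finger pad.
Only numpy, scipy, OpenCV 4.12 (cv2) and the standard library are available. Lean on these libraries where they do the work, as an engineer would, in place of code of your own. Each camera call takes 0.05 s, during which the arm holds its last target. There are 200 camera calls.

## Working session

There is one attempt and no reset: what is moved stays moved. The work goes in short steps, Python scripts to look and compute and a shell command to move; the robot and the scene stay as the last step left them, time stands still between calls to the robot, and variables do not carry over. Pictures are saved under pics/ and viewed, at most 10 in all, crops included, and the job is handed in when it is done.

```bash
mkdir -p pics
cat > h.py <<'E'
import numpy as np,cv2
from plant import bot
def pts(p,m):
    v,u=np.nonzero(m&(p["range_z"]>0)); z=p["range_z"][v,u]
    P=np.stack([(u-p["cx"])/p["fx"]*z,(v-p["cy"])/p["fy"]*z,z,np.ones_like(z)])
    return (np.array(p["T"])@P)[:3].T
E
python3 - <<'E'
from h import *
s=bot.sense();print(s["time"],s["tcp_pos"],s["eef_rot"],s["finger_gap"],s["force"],bot.hold_point_z)
for c in("top","scene"):
    p=bot.get_image(c);cv2.imwrite(f"pics/{c}0.png",p["pixels"][:,:,::-1])
    for n in"stone_large stone_small stone_round egg board timer button_large button_small pen_cup paint_jar pebble_plain".split():
        for r in bot.cut_out(p,n)[:2]:
            q=pts(p,r["mask"])
            if len(q)<5: print(c,n,"few");continue
            t=q[q[:,2]>np.percentile(q[:,2],98)-.004]
            print(c,n,round(r["score"],2),r["box"],"med",np.median(q,0).round(3),"lo",np.percentile(q,2,axis=0).round(3),"hi",np.percentile(q,98,axis=0).round(3),"topmean",t.mean(0).round(3))
E
```

```text
0.0 [0.21621799 0.47798776 0.23067908] [[-9.11111089e-01  4.12160502e-01 -5.50908871e-04]
 [ 4.12160870e-01  9.11110207e-01 -1.26832646e-03]
 [-2.08153736e-05 -1.38264938e-03 -9.99999044e-01]] 0.0853621143576966 [ 0.49436762 -0.74406638 -1.32969108] 0.0187
top stone_large 0.97 [266.1, 137.6, 26.3, 42.4] med [0.633 0.092 0.041] lo [0.592 0.061 0.028] hi [0.678 0.124 0.046] topmean [0.633 0.093 0.044]
top stone_small 0.88 [325.0, 134.1, 25.4, 20.6] med [ 0.656 -0.055  0.031] lo [ 0.632 -0.081  0.022] hi [ 0.68  -0.028  0.036] topmean [ 0.658 -0.055  0.034]
top stone_round 0.74 [278.5, 195.2, 20.0, 17.7] med [0.519 0.078 0.028] lo [0.497 0.054 0.018] hi [0.54  0.101 0.033] topmean [0.519 0.077 0.031]
top egg 0.6 [343.5, 183.2, 13.9, 18.6] med [ 0.539 -0.076  0.065] lo [ 0.519 -0.098  0.013] hi [ 0.56  -0.057  0.078] topmean [ 0.541 -0.077  0.076]
top egg 0.37 [274.4, 193.2, 21.8, 19.5] med [0.516 0.076 0.028] lo [0.495 0.054 0.011] hi [0.537 0.101 0.033] topmean [0.519 0.077 0.031]
top board 0.59 [247.0, 120.5, 134.4, 109.2] med [0.58  0.001 0.01 ] lo [ 0.467 -0.139  0.005] hi [0.71  0.
[... 2634 characters left out ...]
645 0.089 0.041] lo [0.596 0.059 0.01 ] hi [0.683 0.123 0.046] topmean [0.639 0.091 0.044]
scene pen_cup 0.8 [184.3, 181.2, 41.1, 42.9] med [ 0.48  -0.322  0.073] lo [ 0.43  -0.355  0.004] hi [ 0.499 -0.287  0.136] topmean [ 0.468 -0.323  0.134]
scene paint_jar 0.6 [411.6, 225.6, 26.8, 25.8] med [0.661 0.267 0.058] lo [0.635 0.248 0.009] hi [0.677 0.293 0.064] topmean [0.653 0.273 0.062]
scene pebble_plain 0.47 [219.5, 257.8, 19.8, 18.7] med [ 0.654 -0.267  0.018] lo [ 0.622 -0.288 -0.001] hi [ 0.672 -0.246  0.022] topmean [ 0.65  -0.269  0.02 ]
scene pebble_plain 0.29 [401.7, 179.2, 52.4, 42.1] med [0.518 0.322 0.025] lo [0.456 0.262 0.   ] hi [0.566 0.389 0.047] topmean [0.5   0.305 0.046]
```

View pics/top0.png

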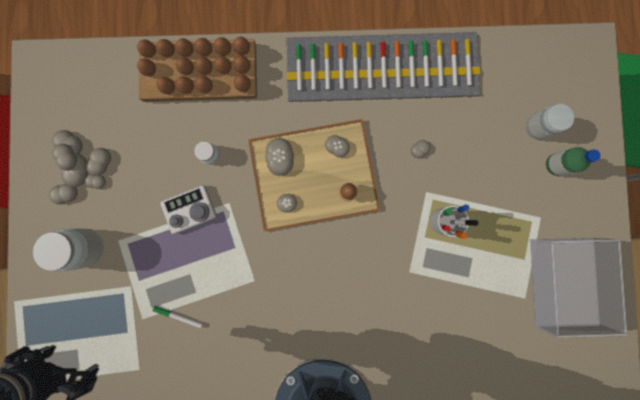

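```bash
python3 -m crank '[[[0,0,0,0],[-0.02,-0.007,0,0],[-0.045,-0.015,0,0],[-0.05,-0.016,0,0],[-0.05,-0.017,0,0],[-0.05,-0.017,0,0],[-0.05,-0.017,0,0],[-0.05,-0.017,0,0],[-0.05,-0.017,0,0],[-0.045,-0.015,0,0],[-0.02,-0.007,0,0],[0,0,0,0]]]' 0
```

```text
time: 2.7
tcp_pos: [0.5489, 0.1682, 0.2309]
eef_rot: [[-0.91, 0.414, -0.001], [0.414, 0.91, -0.0], [0.001, -0.0, -1.0]]
force: [-0.7, 0.4, -0.1]
finger_gap: -0.0
gripper_force: 0.0
```

The picture shows the board with the large stone (ring of dots) at about (280,156). The timer has its large button at (199,211) and its small one at (177,221). This agrees with the measurements.

```bash
python3 -m crank '[[[-0.03,-0.01,0.015,0],[-0.04,-0.012,0.03,0],[-0.03,-0.009,0.03,0],[-0.009,-0.003,0.025,0],[0,0,0.01,0],[0,0,0,0],[0,0,0,0]]]' 0
python3 - <<'E'
from h import *
s=bot.sense();print(s["tcp_pos"],s["force"])
for c in("wrist","top"):
    p=bot.get_image(c);cv2.imwrite(f"pics/{c}1.png",p["pixels"][:,:,::-1])
    for r in bot.cut_out(p,"stone_large")[:1]:
        q=pts(p,r["mask"]);q=q[q[:,2]<.05]
        t=q[q[:,2]>.040]
        print(c,r["score"],r["box"],np.percentile(q,[2,50,98],axis=0).round(4).tolist(),t.mean(0),t[:,2].max())
E
```

```text
time: 3.58
tcp_pos: [0.6337, 0.0941, 0.1227]
eef_rot: [[-0.912, 0.411, 0.002], [0.411, 0.912, 0.0], [-0.001, 0.001, -1.0]]
force: [0.1, 0.3, -0.5]
finger_gap: 0.0001
gripper_force: 0.0
[0.63373258 0.09406542 0.12272815] [ 0.06887808  0.30231185 -0.53664888]
wrist 0.81 [271.4, 147.4, 92.8, 105.6] [[0.5916, 0.0629, 0.0282], [0.6281, 0.0968, 0.0424], [0.6727, 0.1252, 0.0453]] [0.63241532 0.0940169  0.04331774] 0.0465593678448554
top 0.42 [290.8, 158.1, 2.9, 10.8] [[0.6082, 0.0576, 0.0058], [0.6173, 0.0613, 0.0312], [0.6245, 0.0665, 0.0415]] [0.62185916 0.06654567 0.04168087] 0.043003005295984
```

View pics/wrist1.png

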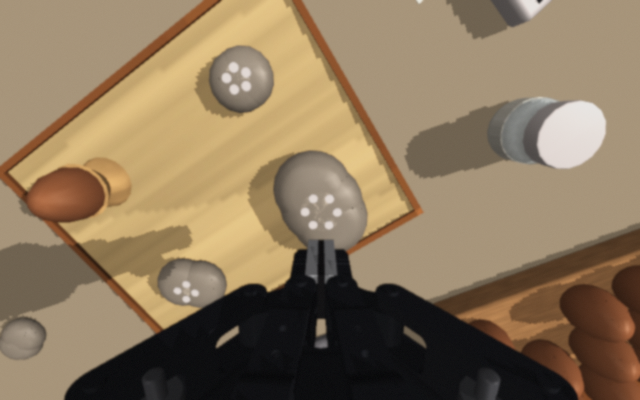

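The wrist view shows the shut fingertips over the stone, with the dot ring at about (321,211). I'll locate the ring and then approach.

```bash
python3 - <<'E'
from h import *
p=bot.get_image("wrist")
m=(p["pixels"].min(2)>190);w=np.zeros_like(m);w[190:232,295:346]=1
q=pts(p,m&w);print(len(q),q.mean(0),q.min(0),q.max(0))
E
python3 -m crank '[[[0,0,0.025,0],[0,0,0.025,0],[0,0,0.012,0],[0,0,0.004,0],[0,0,0,0],[0,0,0,0]]]' 0
```

```text
238 [0.63630275 0.09292114 0.04479894] [0.62095615 0.07819183 0.04296435] [0.65216752 0.10714101 0.04699859]
time: 4.58
tcp_pos: [0.6342, 0.0931, 0.0562]
eef_rot: [[-0.911, 0.412, 0.001], [0.412, 0.911, 0.0], [-0.001, 0.001, -1.0]]
force: [0.2, -1.1, 0.9]
finger_gap: -0.0
gripper_force: 0.0
```

```bash
python3 -m crank '[[[0,0,0.004,0],[0,0,0.003,0],[0,0,0.002,0],[0,0,0.001,0],[0,0,0,0]]]' 0
```

```text
time: 5.2
tcp_pos: [0.6336, 0.093, 0.0452]
eef_rot: [[-0.911, 0.412, -0.0], [0.412, 0.911, -0.0], [0.0, -0.0, -1.0]]
force: [-0.8, -0.3, 1.0]
finger_gap: 0.0001
gripper_force: 0.0
```

```bash
python3 -m crank '[[[0,0,0.0005,0],[0,0,0.0005,0],[0,0,0,0]]]' 0
```

```text
time: 5.58
tcp_pos: [0.6337, 0.0931, 0.0443]
eef_rot: [[-0.911, 0.412, -0.0], [0.412, 0.911, -0.0], [-0.0, -0.0, -1.0]]
force: [0.4, 0.4, 0.7]
finger_gap: 0.0001
gripper_force: 0.0
```

```bash
python3 -m crank '[[[0,0,0.0005,0],[0,0,0,0]]]' 0
```

```text
time: 5.82
tcp_pos: [0.6337, 0.0931, 0.0441]
eef_rot: [[-0.911, 0.412, 0.0], [0.412, 0.911, -0.0], [-0.0, 0.0, -1.0]]
force: [-1.0, -0.1, 4.6]
finger_gap: 0.0005
gripper_force: 2.0
```

Contact at about 4 N, which is light. I'll hold for about a second, then lift.

```bash
python3 -m crank '[[[0,0,0,0],[0,0,0,0],[0,0,0,0],[0,0,0,0]]]'; python3 -m crank '[[[0,0,0,0],[0,0,0,0],[0,0,0,0],[0,0,0,0]]]'; python3 -m crank '[[[0,0,-0.001,0],[0,0,-0.004,0],[0,0,-0.02,0],[0,0,-0.04,0],[0,0,-0.03,0],[0,0,-0.01,0],[0,0,0,0]]]'
```

```text
time: 6.32
tcp_pos: [0.6337, 0.0931, 0.0441]
eef_rot: [[-0.911, 0.412, 0.0], [0.412, 0.911, -0.0], [-0.0, 0.0, -1.0]]
force: [-2.5, -0.6, 5.7]
finger_gap: 0.0003
gripper_force: 2.7
time: 6.82
tcp_pos: [0.6337, 0.0931, 0.0441]
eef_rot: [[-0.911, 0.412, 0.0], [0.412, 0.911, -0.0], [-0.0, 0.0, -1.0]]
force: [-1.7, -0.7, 5.4]
finger_gap: 0.0003
gripper_force: 2.7
time: 7.7
tcp_pos: [0.6338, 0.0931, 0.1487]
eef_rot: [[-0.911, 0.412, 0.0], [0.412, 0.911, -0.0], [-0.0, 0.0, -1.0]]
force: [-0.2, 0.3, -0.3]
finger_gap: -0.0001
gripper_force: 0.0
```

```bash
python3 -m crank '[[[0.02,0.013,0,0],[0.04,0.025,0,0],[0.045,0.029,0,0],[0.045,0.029,0,0],[0.035,0.022,0.01,0],[0.02,0.012,0.02,0],[0,0,0.01,0],[0,0,0,0],[0,0,0,0]]]' 0
python3 - <<'E'
from h import *
for c in("wrist","top"):
    p=bot.get_image(c);cv2.imwrite(f"pics/{c}2.png",p["pixels"][:,:,::-1])
    for n in ("button_large","button_small","stone_large"):
      for r in bot.cut_out(p,n)[:1]:
        q=pts(p,r["mask"])
        t=q[(q[:,2]>.040)&(q[:,2]<.05)]
        print(c,n,round(r["score"],2),r["box"],len(t),t.mean(0) if len(t) else 0, (t.min(0)+t.max(0))/2 if len(t) else 0)
E
```

```text
time: 8.82
tcp_pos: [0.5009, 0.2955, 0.109]
eef_rot: [[-0.911, 0.413, 0.0], [0.413, 0.911, -0.0], [-0.0, -0.0, -1.0]]
force: [-0.1, -0.0, 0.7]
finger_gap: -0.0001
gripper_force: 0.0
wrist button_large 0.95 [300.5, 192.4, 46.8, 45.8] 1455 [0.5007799  0.29685324 0.04586326] [0.50183955 0.29635231 0.04417128]
wrist button_small 0.65 [369.7, 142.0, 26.2, 27.3] 470 [0.48022549 0.35393185 0.04470601] [0.48069615 0.35407439 0.04378509]
top button_large 0.38 [197.6, 210.3, 8.2, 3.3] 53 [0.50649469 0.28970229 0.04502539] [0.50589086 0.29116237 0.04484902]
top stone_large 0.74 [265.8, 137.4, 28.3, 42.4] 483 [0.63453493 0.09329492 0.04291031] [0.63280192 0.09405272 0.04397444]
```

View pics/wrist2.png

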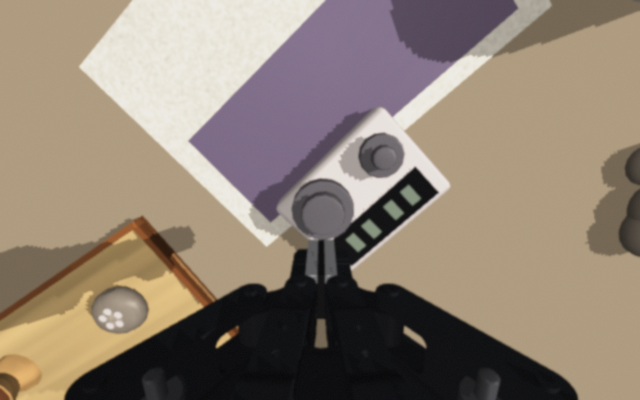

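The large button is at (323,212), under the fingers, and the small one is well clear at (383,155). The stone has not shifted. Pressing now.

```bash
python3 -m crank '[[[0,0,0.02,0],[0,0,0.025,0],[0,0,0.01,0],[0,0,0.004,0],[0,0,0.003,0],[0,0,0.003,0],[0,0,0.002,0],[0,0,0,0]]]' 0;python3 -m crank '[[[0,0,0.001,0],[0,0,0.001,0],[0,0,0,0]]]' 0
```

```text
time: 10.22
tcp_pos: [0.5009, 0.2962, 0.0422]
eef_rot: [[-0.911, 0.412, 0.001], [0.412, 0.911, 0.0], [-0.001, 0.001, -1.0]]
force: [0.9, 0.8, 4.0]
finger_gap: -0.0005
gripper_force: 1.8
time: 10.6
tcp_pos: [0.5009, 0.2963, 0.0401]
eef_rot: [[-0.911, 0.412, 0.001], [0.412, 0.911, 0.0], [-0.001, 0.001, -1.0]]
force: [1.9, 0.5, 5.5]
finger_gap: 0.0003
gripper_force: 2.6
```

```bash
python3 -m crank '[[[0,0,0.0005,0],[0,0,0.0005,0],[0,0,0,0]]]' 0
```

```text
time: 10.98
tcp_pos: [0.501, 0.2963, 0.0399]
eef_rot: [[-0.911, 0.412, 0.001], [0.412, 0.911, 0.001], [-0.001, 0.001, -1.0]]
force: [-1.6, -0.8, 13.8]
finger_gap: -0.0002
gripper_force: 6.9
```

Force jumped to 14 N with no further travel, so the button is bottomed. Retreating.

```bash
python3 -m crank '[[[0,0,0,0],[0,0,-0.003,0],[0,0,-0.01,0],[0,0,-0.03,0],[0,0,-0.05,0],[0,0,-0.05,0],[0,0,-0.03,0],[0.02,0,-0.01,0],[0.04,0,0,0],[0.03,0,0,0],[0,0,0,0],[0,0,0,0]]]' 0
python3 - <<'E'
from h import *
p=bot.get_image("top");cv2.imwrite("pics/top3.png",p["pixels"][:,:,::-1])
for n in"stone_large stone_small stone_round egg button_large button_small pen_cup paint_jar pebble_plain".split():
    for r in bot.cut_out(p,n)[:1]:
        q=pts(p,r["mask"]);print(n,round(r["score"],2),np.median(q,0).round(3),np.percentile(q[:,2],90).round(4))
E
```

```text
time: 12.48
tcp_pos: [0.418, 0.333, 0.2212]
eef_rot: [[-0.911, 0.411, -0.001], [0.411, 0.911, -0.001], [0.0, -0.001, -1.0]]
force: [0.4, -0.2, -0.0]
finger_gap: -0.0001
gripper_force: 0.0
stone_large 0.74 [ 0.46  -0.326  0.072] 0.1328
stone_small 0.64 [ 0.656 -0.056  0.031] 0.0343
stone_round 0.58 [0.519 0.077 0.028] 0.0319
egg 0.59 [ 0.539 -0.077  0.062] 0.075
button_large 0.56 [0.5   0.295 0.045] 0.0475
button_small 0.55 [ 0.646 -0.267  0.017] 0.0203
pen_cup 0.75 [ 0.46  -0.326  0.07 ] 0.1326
paint_jar 0.57 [0.646 0.268 0.059] 0.0631
pebble_plain 0.61 [ 0.645 -0.266  0.017] 0.0205
```

View pics/top3.png

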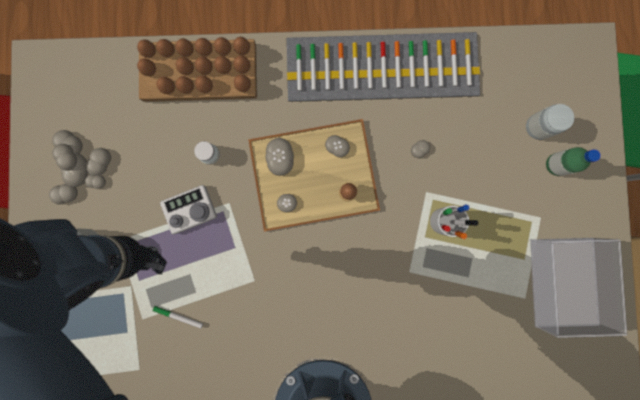

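All objects are where they started: the large stone at (280,156), the timer at (188,210) with its button back up, and the arm clear.

```bash
python3 -c "from plant import bot;print(bot.finish_job())"
```

```text
the job is handed in; nothing more can be done
None
```

The job is handed in: I touched the large stone's top at about 5 N for just over a second without shifting it, then pressed the large timer button fully in; it came back up and the arm moved clear with nothing else disturbed.

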